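# Find the loose clamp bolt and hold its keeper cap open

## Robot

A 6-joint arm with a two-finger parallel gripper is mounted at the origin on a cart in front of the work surface, level with it; the furniture and walls round the work are solid. World frame = base frame: x ahead of the robot, y to its left, z up, the work surface at z = 0. Lengths are in mm, angles in rad, forces in N, time in s.
With the tool pointing down it reaches from about 400 to 925 mm from the base axis. Payload 12.5 kg.
Tool frame: the origin (TCP) lies at the very end of the fingers, on their centre line; the grasp point (between the pads) lies 19 mm behind it; z points along the fingers, y is the line along which they close (so a half turn about z gives the same grasp; the last joint's range is limited). The gripper opens to 95 mm and grips with 3 to 60 N. Pads are 20 mm wide; open, the fingers measure 119 mm over their backs; the gripper's body (75 mm by 180 mm) begins 59 mm behind the grasp point.
Start: joints at [1.038, 0.491, 1.559, -0, 1.092, -0.106], TCP at [258.711, 568.96, 214.661] pointing down, gripper open.
Joint ranges: [-3.1, 3.1], [-0.84, 2.19], [0.05, 2.79], [-1.13, 4.28], [0.06, 2.93], [-2.69, 2.69]. Speed limits (rad/s): [2.22, 2.22, 2.79, 3.14, 3.14, 3.14].

## Interface

Orientations are given as [roll, pitch, yaw] about the fixed x, y, z axes, in that order (R = Rz(yaw) Ry(pitch) Rx(roll)).
In Python, from cell import * gives the robot as it stands.
- The arm moves only by the tool jog_arm, never from a script. Its argument "targets" is a list of rows, each an object with "turn": the turn, a rotation vector about the world's x, y, z in degrees, a list of three; "slide": the shift along the world's x, y, z in mm, a list of three; "claw": the opening in per cent of the stroke, from 0 (shut) to 100 (fully open). In form: [{"turn": [wx, wy, wz], "slide": [x, y, z], "claw": claw}, ...]. A call has 1 to 5 rows; each row shifts and turns the commanded pose from where the row before left it; what a row does not reach is not made up. A row lasts 1/8 s, in which the tool goes at most 62.5 mm and 10.7 degrees, less where a joint would pass 70% of its speed; a pose out of reach is approached as far as the arm can. A call with a gripper value outside its range is refused whole. The fingers move at their own pace and stop on an object; the grip force is fixed at half the most. Time passes only in rows, so rows that do not move let the fingers close. It gives the time, the measured TCP pose, the force, the opening and the grip force at its end, in the units of the state.
- state(): the state, without advancing time (a new reading comes with each control period).
- read_camera(name): name is "side" or "top" or "wrist"; returns a dict with "frame" (384x512x3 uint8, blue, green, red), "mtx" (3x3 intrinsics, pixels), "k1" (the pictures are not rectified: a ray, as slopes to the right and down, at radius r is drawn at 1 + k1 r^2 times it, then the intrinsics apply), "R" (3x3) and "t" (3): a world point X has camera coordinates R X + t. Camera axes: x right, y down, z forward; pixel columns grow to the right and rows downward; lengths in mm; the calibration is good to about 2 mm. A picture is of the moment at which its call begins. There is no depth.
- job_done(): hands the job in; it is judged then, once.
Trained networks look in the newest picture that a camera, given by its name, has taken for a name from the list of things; names that differ only in an ending like _2 or _b are one class to them, and where a whole thing is asked for, a point or a joint stands for the part that bears it (a point fixed in the world has none). Each returns a list of dicts, best first, with "conf" (0 to 1); they miss things now and then, are a little off and sometimes report something else, mostly with a low value. They report only what shows in the picture. A call takes as long as a camera call.
- look_for(query, camera): "xy" ([column, row] in pixels, amid what is visible of it).
The state is a dict: "t": time; "joints": joint angles; "qvel": joint speeds; "tau": joint torques, N m; "eef_pos": TCP position; "tcp_rot": TCP orientation; "ft_force": force on the tool from outside, world axes, zero at the start; "moment": the same for the moment, N m; "opening": opening from 0.0 (shut) to 1.0 (fully open); "grip_force": force on a finger pad.
Only numpy, scipy, OpenCV 4.12 (cv2) and the standard library are available. Lean on these libraries where they do the work, as an engineer would, in place of code of your own. Each camera call takes 0.05 s, during which the arm holds its last target. There are 200 camera calls.

## Task

One of the three clamp bolts on the cell fixture has worked loose. With the closed fingers tap each bolt gently on its head, in order from the left to the right as seen from the robot, to find the one that gives way; then take that bolt's hinged keeper cap by the black roller at its front, lift it open to more than 45 degrees and finish still holding it there, so that I can get a spanner on the bolt. Leave the other two caps shut and the things lying around where they are.

Things in the scene. Friction and masses are not known exactly. Their poses are not given: they have to be found in the camera images.
- fixture: Aluminium clamping fixture, fixed: base plate 140 x 330 x 14 mm, on it a beam along y (320 mm long, top 46 mm above the worktop) with three upright bolts 100 mm apart, each with a hinged cap. Origin on the worktop, 5 mm behind the middle bolt (away from the robot); y points along the row to the left bolt, -x to the robot and the grips. Turned at most 0.3 rad.
- bolt_left_top (a point): Centre of the top face of the left bolt's hex head (bare steel, 20 mm across; the head's top stands 14 mm above the closed cap's upper face, 67.5 mm above the worktop). A sound bolt does not give when tapped; a loose one sinks 6 mm under more than about 2 N and stays down.
- bolt_left (a joint): How far the left bolt has sunk from where it started, m: 0 at the start for every bolt, loose or not; 0.006 = a loose bolt that has been knocked down.
- cap_left_grip (a point): Centre of the black grip roller of the left cap: 16 mm in diameter, 22 mm long, axis along the fixture's y, at the front of a 16 mm wide, 5 mm thick tongue, 100 mm from the hinge. Pinch it across its flat ends (jaws closing along y); it pivots between the jaws. Closed: 51 mm above the worktop, base plate 29 mm below its underside.
- cap_left_hinge (a point): Middle of the left cap's hinge line (parallel to the fixture's y, 51 mm above the worktop, 40 mm behind the bolt's axis).
- cap_left (a joint): Opening of the left cap (dark steel plate 44 mm wide, 80 g, with a window that the bolt's head stands through), rad: 0 closed and level, growing as the front grip swings up and back over the hinge; stop at 1.3. It falls shut by itself when let go.
- bolt_middle_top (a point): Centre of the top face of the middle bolt's hex head (bare steel, 20 mm across; the head's top stands 14 mm above the closed cap's upper face, 67.5 mm above the worktop). A sound bolt does not give when tapped; a loose one sinks 6 mm under more than about 2 N and stays down.
- bolt_middle (a joint): How far the middle bolt has sunk from where it started, m: 0 at the start for every bolt, loose or not; 0.006 = a loose bolt that has been knocked down.
- cap_middle_grip (a point): Centre of the black grip roller of the middle cap: 16 mm in diameter, 22 mm long, axis along the fixture's y, at the front of a 16 mm wide, 5 mm thick tongue, 100 mm from the hinge. Pinch it across its flat ends (jaws closing along y); it pivots between the jaws. Closed: 51 mm above the worktop, base plate 29 mm below its underside.
- cap_middle_hinge (a point): Middle of the middle cap's hinge line (parallel to the fixture's y, 51 mm above the worktop, 40 mm behind the bolt's axis).
- cap_middle (a joint): Opening of the middle cap (dark steel plate 44 mm wide, 80 g, with a window that the bolt's head stands through), rad: 0 closed and level, growing as the front grip swings up and back over the hinge; stop at 1.3. It falls shut by itself when let go.
- bolt_right_top (a point): Centre of the top face of the right bolt's hex head (bare steel, 20 mm across; the head's top stands 14 mm above the closed cap's upper face, 67.5 mm above the worktop). A sound bolt does not give when tapped; a loose one sinks 6 mm under more than about 2 N and stays down.
- bolt_right (a joint): How far the right bolt has sunk from where it started, m: 0 at the start for every bolt, loose or not; 0.006 = a loose bolt that has been knocked down.
- cap_right_grip (a point): Centre of the black grip roller of the right cap: 16 mm in diameter, 22 mm long, axis along the fixture's y, at the front of a 16 mm wide, 5 mm thick tongue, 100 mm from the hinge. Pinch it across its flat ends (jaws closing along y); it pivots between the jaws. Closed: 51 mm above the worktop, base plate 29 mm below its underside.
- cap_right_hinge (a point): Middle of the right cap's hinge line (parallel to the fixture's y, 51 mm above the worktop, 40 mm behind the bolt's axis).
- cap_right (a joint): Opening of the right cap (dark steel plate 44 mm wide, 80 g, with a window that the bolt's head stands through), rad: 0 closed and level, growing as the front grip swings up and back over the hinge; stop at 1.3. It falls shut by itself when let go.
- driver: Red-handled precision screwdriver, 176 mm, lying in front of the fixture. Leave alone. Origin at the centre of its underside.
- vial: Sample vial with a white cap, 24 mm across, 60 mm high, standing behind the fixture. Leave alone. Origin at the centre of its underside.
- brass_weight: Brass calibration weight, 27 mm across, 42 mm high, standing to the right of the fixture. Leave alone. Origin at the centre of its underside.
- spacer: Steel spacer block 20 x 35 x 12 mm, lying on the fixture's beam between the left and middle caps. Leave alone. Origin at the centre of its underside.
- tape: Roll of yellow tape, about 100 mm across, 25 mm high, on the left of the worktop. Leave alone. Origin at the centre of its underside.

How it is judged (in metres and radians):
On the way, in this order (a step that is already met when the one before it is completed fails the run):
1. the left bolt is tapped on its head (contact force between bolt_left and the fingers above 1 N), for 0.02 s.
2. the middle bolt is tapped on its head (contact force between bolt_middle and the fingers above 1 N), for 0.02 s.
3. the right bolt is tapped on its head (contact force between bolt_right and the fingers above 1 N), for 0.02 s.
4. the loose bolt's cap is lifted open and held by the fingers (((value of joint bolt_left above 0.004 m and value of joint cap_left above 0.7 rad and contact force between cap_left and the fingers above 0.2 N and velocity of joint cap_left between -0.1 and 0.1 rad/s and value of joint each of cap_middle, cap_right below 0.1 rad) or (value of joint bolt_middle above 0.004 m and value of joint cap_middle above 0.7 rad and contact force between cap_middle and the fingers above 0.2 N and velocity of joint cap_middle between -0.1 and 0.1 rad/s and value of joint each of cap_left, cap_right below 0.1 rad) or (value of joint bolt_right above 0.004 m and value of joint cap_right above 0.7 rad and contact force between cap_right and the fingers above 0.2 N and velocity of joint cap_right between -0.1 and 0.1 rad/s and value of joint each of cap_left, cap_middle below 0.1 rad))), for 0.2 s.
At the end, for the whole second after the job is handed in: The loose bolt (sunk more than 4 mm by the tap) has its cap held by the fingers (contact over 0.2 N) at more than 0.7 rad open and still (under 0.1 rad/s), the other two caps within 0.1 rad of shut (((value of joint bolt_left above 0.004 m and value of joint cap_left above 0.7 rad and contact force between cap_left and the fingers above 0.2 N and velocity of joint cap_left between -0.1 and 0.1 rad/s and value of joint each of cap_middle, cap_right below 0.1 rad) or (value of joint bolt_middle above 0.004 m and value of joint cap_middle above 0.7 rad and contact force between cap_middle and the fingers above 0.2 N and velocity of joint cap_middle between -0.1 and 0.1 rad/s and value of joint each of cap_left, cap_right below 0.1 rad) or (value of joint bolt_right above 0.004 m and value of joint cap_right above 0.7 rad and contact force between cap_right and the fingers above 0.2 N and velocity of joint cap_right between -0.1 and 0.1 rad/s and value of joint each of cap_left, cap_middle below 0.1 rad))); the arm keeps its last pose, push and grip.
It fails at once if the cap of a bolt that has not given way is lifted (over 0.25 rad) ((value of joint bolt_left below 0.004 m and value of joint cap_left above 0.25 rad) or (value of joint bolt_middle below 0.004 m and value of joint cap_middle above 0.25 rad) or (value of joint bolt_right below 0.004 m and value of joint cap_right above 0.25 rad)).
It fails at once if a bolt is struck or pressed hard (over 60 N) (contact force between any of bolt_left, bolt_middle, bolt_right and the arm above 60 N or contact force between any of bolt_left, bolt_middle, bolt_right and the fingers above 60 N).
It fails at once if a bystander is displaced by more than 30 mm (distance of any of driver, vial, brass_weight, spacer, tape from where it was at the start of the episode above 0.03 m).
It also fails if it takes over 54 s, if anything falls off the work surface, if the arm or the gripper's body presses on something with over 40 N, if the wrist force passes 120 N, or if a joint passes its speed limit or range.

## Working session

There is one attempt and no reset: what is moved stays moved. The work goes in short steps, Python scripts to look and compute and a tool call to move; the robot and the scene stay as the last step left them, time stands still between calls to the robot, and variables do not carry over. Pictures are saved under pics/ and viewed, at most 10 in all, crops included, and the job is handed in when it is done.

Besides the shell and the picture viewer there is one more tool, called after "Emit:" in YAML: its name, and indented under it one key for each argument. jog_arm: Moves the arm, as the interface text tells. Its arguments: {"type":"object","properties":{"targets":{"type":"array","items":{"type":"object","properties":{"turn":{"type":"array","items":{"type":"number"}},"slide":{"type":"array","items":{"type":"number"}},"claw":{"type":"number"}}}}},"required":["targets"]}

```bash
mkdir -p pics
cat > h.py <<'E'
from cell import *
import numpy as np, cv2
def proj(c,X):
    p=np.asarray(c["R"])@np.asarray(X,float)+np.asarray(c["t"]).ravel()
    s=p[:2]/p[2]; s=s*(1+c["k1"]*(s@s)); K=np.asarray(c["mtx"])
    return (K@np.r_[s,1])[:2]
def ray(c,uv):
    K=np.asarray(c["mtx"]); d=np.linalg.solve(K,np.r_[uv,1.])[:2]; s=d.copy()
    for _ in range(20): s=d/(1+c["k1"]*(s@s))
    R=np.asarray(c["R"]); o=-R.T@np.asarray(c["t"]).ravel(); return o,R.T@np.r_[s,1]
def at_z(c,uv,z):
    o,d=ray(c,uv); return o+d*(z-o[2])/d[2]
E
python3 - <<'E'
from h import *
s=state();print(s["t"],s["eef_pos"],s["tcp_rot"],s["opening"])
H={"top":67.5,"grip":51}
ims=[]
for n in ("top","side"):
    c=read_camera(n); ims.append(c["frame"]); o,_=ray(c,[256,192]);print(n,o.round())
    for q,z in [("bolt_left_top",67.5),("bolt_middle_top",67.5),("bolt_right_top",67.5),("cap_left_grip",59),("cap_middle_grip",59),("cap_right_grip",59),("fixture",46),("spacer",58),("vial",60),("brass_weight",42)]:
        print(q,[(np.round(r["conf"],2),np.round(r["xy"]).tolist(),at_z(c,r["xy"],z)[:2].round(0).tolist()) for r in look_for(q,n)[:3]])
cv2.imwrite("pics/a.png",ims[0]);cv2.imwrite("pics/b.png",ims[1])
E
```

```text
0.0 [258.57417223 568.73959555 214.05316534] [-3.14048915e+00 -1.11046907e-04  2.71484534e+00] 1.0024124791597424
top [ 377.  137. 1116.]
bolt_left_top [(np.float64(0.72), [357.0, 203.0], [528.0, -145.0]), (np.float64(0.58), [287.0, 193.0], [558.0, 47.0])]
bolt_middle_top [(np.float64(0.44), [325.0, 196.0], [549.0, -58.0]), (np.float64(0.26), [322.0, 203.0], [527.0, -50.0])]
bolt_right_top [(np.float64(0.4), [362.0, 197.0], [544.0, -162.0]), (np.float64(0.19), [357.0, 200.0], [534.0, -147.0])]
cap_left_grip [(np.float64(0.89), [288.0, 197.0], [549.0, 41.0]), (np.float64(0.44), [144.0, 225.0], [477.0, 441.0])]
cap_middle_grip [(np.float64(0.56), [321.0, 201.0], [536.0, -49.0]), (np.float64(0.54), [360.0, 198.0], [543.0, -159.0])]
cap_right_grip [(np.float64(0.89), [363.0, 205.0], [522.0, -165.0])]
fixture [(np.float64(0.91), [323.0, 203.0], [532.0, -56.0]), (np.float64(0.35), [287.0, 198.0], [547.0, 44.0]), (np.float64(0.21), [359.0, 198.0], [544.0, -159.0])]
spacer [(np.float64(0.44), [325.0, 203.0], [530.0, -59.0])]
vial [(np.float64(0.44), [320.0, 200.0], [537.0, -46.0]), (np.float
[... 349 characters left out ...]
23.0], [570.0, -10.0])]
bolt_right_top [(np.float64(0.42), [305.0, 268.0], [540.0, -159.0]), (np.float64(0.18), [315.0, 321.0], [481.0, -284.0])]
cap_left_grip [(np.float64(0.58), [260.0, 220.0], [539.0, 30.0])]
cap_middle_grip [(np.float64(0.72), [276.0, 246.0], [526.0, -65.0])]
cap_right_grip [(np.float64(0.87), [298.0, 274.0], [522.0, -161.0])]
fixture [(np.float64(0.64), [287.0, 262.0], [529.0, -109.0]), (np.float64(0.62), [299.0, 277.0], [527.0, -158.0])]
spacer [(np.float64(0.61), [311.0, 230.0], [627.0, -55.0])]
vial [(np.float64(0.47), [309.0, 226.0], [630.0, -43.0])]
brass_weight [(np.float64(0.48), [262.0, 219.0], [554.0, 49.0]), (np.float64(0.47), [316.0, 319.0], [499.0, -266.0])]
```

View pics/a.png

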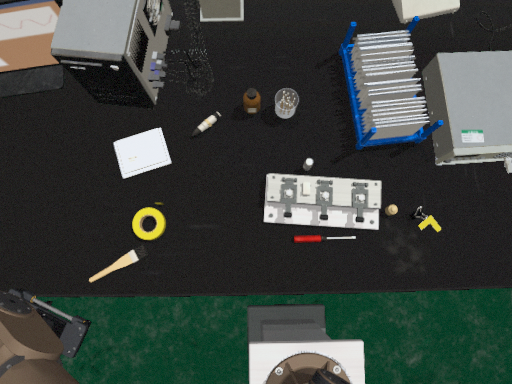

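View pics/b.png

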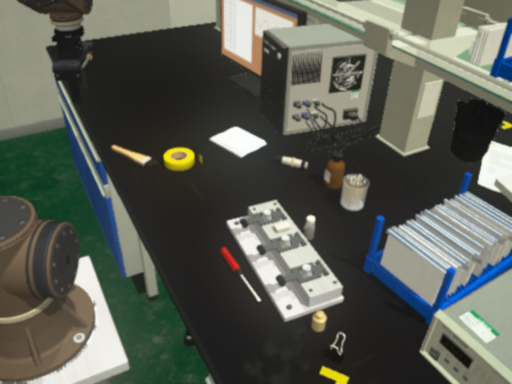

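Fixture in the top view is at (323,201), with bolts near (289,195), (324,197) and (360,199). It is turned about -0.06 rad. The driver lies in front at (325,238). I'm moving over it for a close look.

Emit:
jog_arm:
  targets:
    - {"turn": [0,0,2],"slide": [20,-57,0],"claw": 0}
    - {"turn": [0,0,2],"slide": [20,-57,0],"claw": 0}
    - {"turn": [0,0,2],"slide": [20,-57,0],"claw": 0}
    - {"turn": [0,0,2],"slide": [20,-57,0],"claw": 0}
    - {"turn": [0,0,2],"slide": [20,-57,0],"claw": 0}

```text
t: 1.72
eef_pos: [359.1, 282.3, 214.9]
tcp_rot: [3.141, 0.001, 2.891]
ft_force: [0.7, 0.4, 0.7]
opening: 0.531
grip_force: 0.0
```

Emit:
jog_arm:
  targets:
    - {"turn": [0,0,2],"slide": [20,-57,0],"claw": 0}
    - {"turn": [0,0,2],"slide": [20,-57,0],"claw": 0}
    - {"turn": [0,0,2],"slide": [20,-57,0],"claw": 0}
    - {"turn": [0,0,2],"slide": [20,-57,10],"claw": 0}
    - {"turn": [0,0,3],"slide": [20,-57,10],"claw": 0}

```text
t: 2.35
eef_pos: [459.1, -3.1, 235.2]
tcp_rot: [3.141, 0.001, 3.083]
ft_force: [0.8, 1.0, 0.1]
opening: 0.023
grip_force: 0.0
```

Emit:
jog_arm:
  targets:
    - {"slide": [20,-57,10],"claw": 0}
    - {"slide": [0,0,10],"claw": 0}
    - {"slide": [0,0,0],"claw": 0}

```text
validation failed for argument at $.ta...
```

Run:
```python
from h import *
s=state();print(s["t"],s["eef_pos"],s["tcp_rot"],s["opening"],s["ft_force"])
c=read_camera("wrist"); o,_=ray(c,[256,192]);print(o.round())
for q,z in [("bolt_left_top",67.5),("bolt_middle_top",67.5),("bolt_right_top",67.5),("cap_left_grip",59),("cap_middle_grip",59),("cap_right_grip",59),("spacer",58)]:
    print(q,[(np.round(r["conf"],2),np.round(r["xy"]).tolist(),at_z(c,r["xy"],z)[:2].round(0).tolist()) for r in look_for(q,"wrist")[:3]])
cv2.imwrite("pics/c.png",c["frame"])
```

```text
2.35 [459.12586144  -3.08672888 235.19278096] [3.14144007e+00 5.91278303e-04 3.08253814e+00] 0.02319376538987606 [0.84563431 1.00620584 0.06735711]
[378.   2. 404.]
bolt_left_top [(np.float64(0.45), [293.0, 241.0], [556.0, 43.0])]
bolt_middle_top [(np.float64(0.54), [90.0, 208.0], [494.0, -223.0]), (np.float64(0.43), [220.0, 240.0], [549.0, -55.0])]
bolt_right_top [(np.float64(0.48), [148.0, 241.0], [545.0, -153.0])]
cap_left_grip [(np.float64(0.91), [293.0, 223.0], [533.0, 43.0])]
cap_middle_grip [(np.float64(0.74), [218.0, 220.0], [522.0, -56.0])]
cap_right_grip [(np.float64(0.8), [146.0, 224.0], [524.0, -155.0]), (np.float64(0.62), [236.0, 151.0], [432.0, -24.0]), (np.float64(0.24), [291.0, 242.0], [560.0, 41.0])]
spacer []
```

View pics/c.png

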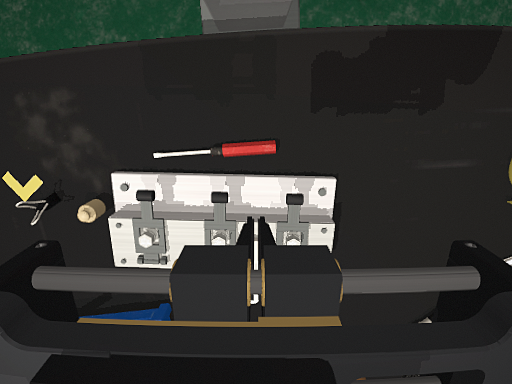

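The wrist view shows hex heads near (147,241), (219,239) and (293,239), and rollers near (146,196), (220,197) and (294,199). The network's grip points sit on the tongues instead. I'm refining with an enlarged crop.

Run:
```python
from h import *
im=cv2.imread("pics/c.png")[160:270,100:350]
cv2.imwrite("pics/d.png",cv2.resize(im,None,fx=3.2,fy=3.2,interpolation=cv2.INTER_CUBIC))
```

```text
(no output)
```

View pics/d.png

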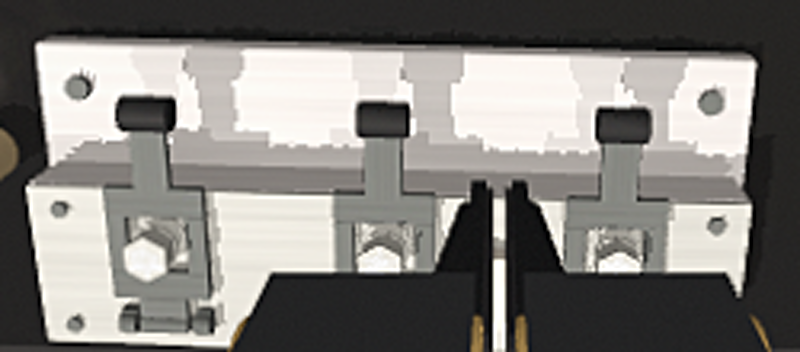

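Crop positions: rollers at (146,114), (383,120) and (624,126), and the right hex top at (147,259). Fitting the fixture pose to these.

```bash
cat > fit.py <<'E'
from h import *
from scipy.optimize import least_squares
def F(p,m):
    a=p[2];return np.array([p[0]+np.cos(a)*m[0]-np.sin(a)*m[1],p[1]+np.sin(a)*m[0]+np.cos(a)*m[1],m[2]])
def fit(c,obs):
    f=lambda p:np.concatenate([proj(c,F(p,m))-uv for m,uv in obs])
    r=least_squares(f,[550,-57,-.06],x_scale=[1,1,.01]); print(r.x.round(3),r.fun.round(1)); return r.x
def pts(p):
    for n,y in zip("LMR",(100,0,-100)): print(n,"bolt",F(p,[-5,y,67.5])[:2].round(1),"grip",F(p,[-65,y,51])[:2].round(1))
E
python3 - <<'E'
from fit import *
c=read_camera("wrist")
P=lambda x,y:np.array([100+x/3.2-.35,160+y/3.2-.35])
obs=[([-65,-100,51],P(146,114)),([-65,0,51],P(383,120)),([-65,100,51],P(624,126)),([-5,-100,67.5],P(147,259)),([-5,0,67.5],P(381,263)),([-5,100,67.5],P(622,266))]
pts(fit(c,obs)); pts(fit(c,obs[:4]))
t=read_camera("top")
for n,y in zip("LMR",(100,0,-100)): print(proj(t,F(fit(c,obs),[-65,y,51])).round(1))
tm=state();print(tm["eef_pos"],tm["t"])
E
```

```text
[ 5.5600e+02 -5.3481e+01 -7.6000e-02] [-0.1 -0.3  0.3 -0.8  0.3 -1.4 -0.5  0.5  0.3  1.  -0.2  1.3]
L bolt [558.6  46.6] grip [498.8  51.2]
M bolt [551.  -53.1] grip [491.2 -48.5]
R bolt [ 543.4 -152.8] grip [ 483.6 -148.2]
[ 5.56942e+02 -5.39080e+01 -8.40000e-02] [ 0.  -0.2  0.4 -0.1  0.3 -0.1 -0.7  0.6]
L bolt [560.4  46.2] grip [500.6  51.2]
M bolt [552.  -53.5] grip [492.2 -48.4]
R bolt [ 543.5 -153.1] grip [ 483.8 -148.1]
[ 5.5600e+02 -5.3481e+01 -7.6000e-02] [-0.1 -0.3  0.3 -0.8  0.3 -1.4 -0.5  0.5  0.3  1.  -0.2  1.3]
[285.2 215.1]
[ 5.5600e+02 -5.3481e+01 -7.6000e-02] [-0.1 -0.3  0.3 -0.8  0.3 -1.4 -0.5  0.5  0.3  1.  -0.2  1.3]
[321.3 217.2]
[ 5.5600e+02 -5.3481e+01 -7.6000e-02] [-0.1 -0.3  0.3 -0.8  0.3 -1.4 -0.5  0.5  0.3  1.  -0.2  1.3]
[357.2 219.3]
[4.58451491e+02 3.08520447e-02 2.34623822e+02] 2.85
```

Emit:
jog_arm:
  targets:
    - {"turn": [0,0,0],"slide": [45,25,-20],"claw": 0}
    - {"turn": [0,0,0],"slide": [45,20,-40],"claw": 0}
    - {"turn": [0,0,0],"slide": [0,0,-40],"claw": 0}
    - {"turn": [0,0,0],"slide": [0,0,0],"claw": 0}

```text
t: 3.35
eef_pos: [546.6, 44.6, 132.9]
tcp_rot: [-3.142, -0.006, 3.083]
ft_force: [-0.4, 0.1, -0.0]
opening: 0.005
grip_force: 0.0
```

Run:
```python
from h import *
s=state();print(s["t"],s["eef_pos"],s["tcp_rot"],s["ft_force"])
c=read_camera("wrist");im=c["frame"]; print(proj(c,s["eef_pos"]))
cv2.imwrite("pics/e.png",cv2.resize(im,None,fx=1.5,fy=1.5,interpolation=cv2.INTER_CUBIC))
```

```text
3.35 [546.56671077  44.61932165 132.92621981] [-3.14156094 -0.00572911  3.08280131] [-0.3779314   0.06785327 -0.03097061]
[254.19717824 232.12558667]
```

View pics/e.png

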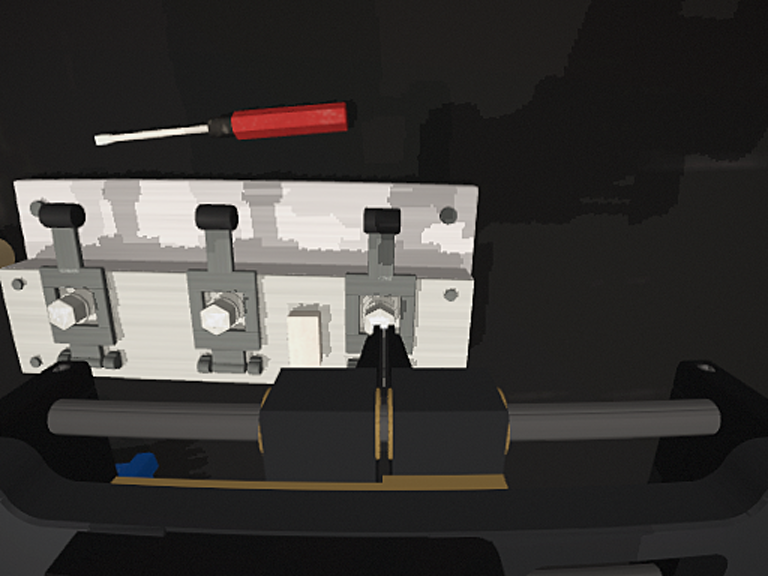

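In the close view (1.5x) the rollers are at (61,216), (217,217) and (382,221). The hex tops are at (68,312), (220,318) and (380,316), and the fingertip ends just above the left head. Refitting.

Run:
```python
from fit import *
c=read_camera("wrist")
P=lambda x,y:np.array([(x+.5)/1.5-.5,(y+.5)/1.5-.5])
obs=[([-65,-100,51],P(61,216)),([-65,0,51],P(217,217)),([-65,100,51],P(382,221)),([-5,-100,67.5],P(68,311)),([-5,0,67.5],P(220,318)),([-5,100,67.5],P(380,316))]
p=fit(c,obs);pts(p)
print(state()["eef_pos"],state()["tcp_rot"])
```

```text
[ 5.58526e+02 -5.69650e+01 -7.20000e-02] [ 2.  -0.3  0.8 -1.1  0.5 -2.7 -2.7  2.3 -1.7 -0.2  0.9  2.8]
L bolt [560.7  43.1] grip [500.9  47.4]
M bolt [553.5 -56.6] grip [493.7 -52.3]
R bolt [ 546.3 -156.3] grip [ 486.5 -152. ]
[548.09794705  44.01832266 136.2178041 ] [3.14148320e+00 2.43881675e-04 3.08191456e+00]
```

Emit:
jog_arm:
  targets:
    - {"turn": [0,0,-1],"slide": [11,1,-30],"claw": 0}
    - {"turn": [0,0,0],"slide": [0,0,-25],"claw": 0}
    - {"turn": [0,0,0],"slide": [0,0,-6],"claw": 0}
    - {"turn": [0,0,0],"slide": [0,0,0],"claw": 0}

```text
t: 3.95
eef_pos: [559.5, 44.6, 75.7]
tcp_rot: [3.141, 0.002, 3.064]
ft_force: [-0.2, -0.0, 0.1]
opening: 0.004
grip_force: 0.0
```

Emit:
jog_arm:
  targets:
    - {"turn": [0,0,0],"slide": [0,0,-3],"claw": 0}
    - {"turn": [0,0,0],"slide": [0,0,-2],"claw": 0}
    - {"turn": [0,0,0],"slide": [0,0,0],"claw": 0}

```text
t: 4.32
eef_pos: [559.1, 44.7, 69.4]
tcp_rot: [3.142, 0.0, 3.064]
ft_force: [-0.8, -0.3, 0.9]
opening: 0.002
grip_force: 0.0
```

Emit:
jog_arm:
  targets:
    - {"slide": [0,0,-1],"turn": [0,0,0],"claw": 0}
    - {"slide": [0,0,-1],"turn": [0,0,0],"claw": 0}
    - {"slide": [0,0,0],"turn": [0,0,0],"claw": 0}

```text
t: 4.7
eef_pos: [559.0, 44.7, 67.2]
tcp_rot: [3.142, -0.0, 3.064]
ft_force: [-0.3, 0.4, 0.5]
opening: 0.006
grip_force: 0.0
```

Emit:
jog_arm:
  targets:
    - {"slide": [0,0,-1],"turn": [0,0,0],"claw": 0}
    - {"slide": [0,0,0],"turn": [0,0,0],"claw": 0}

```text
t: 4.95
eef_pos: [559.0, 44.7, 66.2]
tcp_rot: [3.141, -0.0, 3.064]
ft_force: [0.0, -0.0, -0.9]
opening: 0.004
grip_force: 0.0
```

Emit:
jog_arm:
  targets:
    - {"slide": [0,0,-1],"turn": [0,0,0],"claw": 0}
    - {"slide": [0,0,0],"turn": [0,0,0],"claw": 0}

```text
t: 5.2
eef_pos: [559.0, 44.7, 65.2]
tcp_rot: [3.142, -0.0, 3.064]
ft_force: [-0.6, -0.2, -0.3]
opening: 0.007
grip_force: 0.0
```

Emit:
jog_arm:
  targets:
    - {"slide": [0,0,-1],"turn": [0,0,0],"claw": 0}
    - {"slide": [0,0,0],"turn": [0,0,0],"claw": 0}

```text
t: 5.45
eef_pos: [559.0, 44.7, 64.2]
tcp_rot: [3.142, -0.0, 3.064]
ft_force: [-0.4, -0.6, -0.0]
opening: 0.006
grip_force: 0.0
```

Run:
```python
from h import *
c=read_camera("wrist");im=c["frame"][110:290,60:330]
cv2.imwrite("pics/f.png",cv2.resize(im,None,fx=2.9,fy=2.9,interpolation=cv2.INTER_CUBIC))
print(state()["eef_pos"],proj(c,state()["eef_pos"]))
```

```text
[559.02470029  44.67849872  64.17258638] [254.20926577 232.19454538]
```

View pics/f.png

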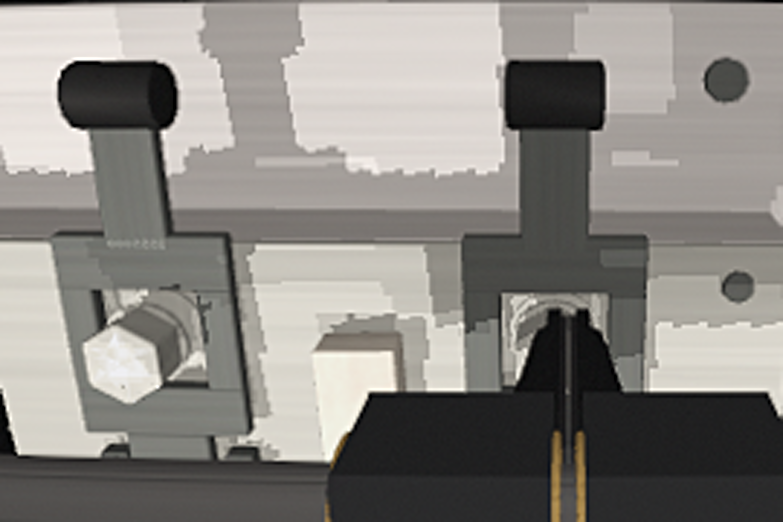

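The picture (2.9x) shows the fingertips at (568,315) over the left head, with only the flange at (555,310) visible beneath. Continuing down gently.

Emit:
jog_arm:
  targets:
    - {"slide": [0,0,-1],"turn": [0,0,0],"claw": 0}
    - {"slide": [0,0,0],"turn": [0,0,0],"claw": 0}

```text
t: 5.75
eef_pos: [559.0, 44.7, 63.2]
tcp_rot: [3.142, -0.0, 3.064]
ft_force: [0.8, -0.8, -0.4]
opening: 0.004
grip_force: 0.0
```

Emit:
jog_arm:
  targets:
    - {"slide": [0,0,-1],"turn": [0,0,0],"claw": 0}
    - {"slide": [0,0,0],"turn": [0,0,0],"claw": 0}

```text
t: 6.0
eef_pos: [559.0, 44.7, 62.2]
tcp_rot: [3.142, -0.0, 3.064]
ft_force: [-0.8, 0.2, -0.2]
opening: 0.003
grip_force: 0.0
```

Emit:
jog_arm:
  targets:
    - {"slide": [0,0,-1],"turn": [0,0,0],"claw": 0}
    - {"slide": [0,0,0],"turn": [0,0,0],"claw": 0}

```text
t: 6.25
eef_pos: [559.1, 44.7, 61.7]
tcp_rot: [3.142, 0.0, 3.064]
ft_force: [-1.4, 0.1, 7.0]
opening: 0.004
grip_force: 3.7
```

Contact at 61.5 mm, 6 mm below the nominal height, so the left bolt looks loose. Next the middle bolt, then the right.

Emit:
jog_arm:
  targets:
    - {"slide": [0,0,15],"turn": [0,0,0],"claw": 0}
    - {"slide": [0,0,15],"turn": [0,0,0],"claw": 0}
    - {"slide": [-3,-50,0],"turn": [0,0,0],"claw": 0}
    - {"slide": [-4,-50,0],"turn": [0,0,0],"claw": 0}
    - {"slide": [0,0,-15],"turn": [0,0,0],"claw": 0}

```text
t: 6.88
eef_pos: [552.8, -58.1, 77.7]
tcp_rot: [-3.141, 0.003, 3.06]
ft_force: [0.1, 0.0, 1.2]
opening: 0.006
grip_force: 0.0
```

Emit:
jog_arm:
  targets:
    - {"slide": [0,0,-6],"turn": [0,0,0],"claw": 0}
    - {"slide": [0,0,0],"turn": [0,0,0],"claw": 0}

```text
t: 7.12
eef_pos: [551.9, -54.3, 70.0]
tcp_rot: [3.141, -0.001, 3.065]
ft_force: [0.3, 0.8, 0.5]
opening: 0.003
grip_force: 0.0
```

Emit:
jog_arm:
  targets:
    - {"slide": [0,0,-1],"turn": [0,0,0],"claw": 0}
    - {"slide": [0,0,-1],"turn": [0,0,0],"claw": 0}
    - {"slide": [0,0,0],"turn": [0,0,0],"claw": 0}

```text
t: 7.5
eef_pos: [552.1, -55.1, 68.3]
tcp_rot: [3.142, 0.0, 3.064]
ft_force: [-0.3, -0.2, 0.0]
opening: 0.003
grip_force: 0.0
```

Emit:
jog_arm:
  targets:
    - {"slide": [0,0,-1],"turn": [0,0,0],"claw": 0}
    - {"slide": [0,0,0],"turn": [0,0,0],"claw": 0}

```text
t: 7.75
eef_pos: [552.1, -55.3, 67.3]
tcp_rot: [3.141, 0.0, 3.064]
ft_force: [1.0, 0.4, 0.5]
opening: 0.005
grip_force: 0.3
```

Emit:
jog_arm:
  targets:
    - {"slide": [0,0,-1],"turn": [0,0,0],"claw": 0}
    - {"slide": [0,0,0],"turn": [0,0,0],"claw": 0}

```text
t: 8.0
eef_pos: [552.2, -55.3, 67.1]
tcp_rot: [3.142, 0.001, 3.064]
ft_force: [-2.6, 1.5, 11.0]
opening: 0.005
grip_force: 5.6
```

Middle is sound: 11 N with no give. Now the right bolt.

Emit:
jog_arm:
  targets:
    - {"slide": [0,0,15],"turn": [0,0,0],"claw": 0}
    - {"slide": [-3,-50,0],"turn": [0,0,0],"claw": 0}
    - {"slide": [-4,-50,0],"turn": [0,0,0],"claw": 0}
    - {"slide": [0,0,0],"turn": [0,0,0],"claw": 0}

```text
t: 8.5
eef_pos: [545.0, -158.2, 81.8]
tcp_rot: [-3.141, 0.001, 3.06]
ft_force: [0.1, 0.8, -0.7]
opening: 0.003
grip_force: 0.0
```

Emit:
jog_arm:
  targets:
    - {"slide": [0,0,-7],"turn": [0,0,0],"claw": 0}
    - {"slide": [0,0,-5],"turn": [0,0,0],"claw": 0}
    - {"slide": [0,0,-1],"turn": [0,0,0],"claw": 0}
    - {"slide": [0,0,0],"turn": [0,0,0],"claw": 0}

```text
t: 9.0
eef_pos: [545.1, -154.8, 68.1]
tcp_rot: [3.141, -0.0, 3.065]
ft_force: [-0.6, -0.6, 0.1]
opening: 0.003
grip_force: 0.0
```

Emit:
jog_arm:
  targets:
    - {"slide": [0,0,-1],"turn": [0,0,0],"claw": 0}
    - {"slide": [0,0,0],"turn": [0,0,0],"claw": 0}

```text
t: 9.25
eef_pos: [545.1, -155.3, 67.3]
tcp_rot: [3.142, 0.0, 3.064]
ft_force: [-0.1, 0.5, -0.0]
opening: 0.004
grip_force: 0.1
```

Emit:
jog_arm:
  targets:
    - {"slide": [0,0,-1],"turn": [0,0,0],"claw": 0}
    - {"slide": [0,0,0],"turn": [0,0,0],"claw": 0}

```text
t: 9.5
eef_pos: [545.2, -155.3, 67.1]
tcp_rot: [-3.142, 0.001, 3.064]
ft_force: [-2.0, 2.3, 10.1]
opening: 0.004
grip_force: 5.2
```

Right is sound too, so the left bolt is the loose one. Going above the left roller.

Emit:
jog_arm:
  targets:
    - {"slide": [0,0,30],"turn": [0,0,0],"claw": 0}
    - {"slide": [-10,30,30],"turn": [0,0,0],"claw": 0}
    - {"slide": [-9,57,0],"turn": [0,0,0],"claw": 20}
    - {"slide": [-9,57,0],"turn": [0,0,0],"claw": 50}
    - {"slide": [-9,57,0],"turn": [0,0,0],"claw": 50}

```text
t: 10.12
eef_pos: [507.6, 47.1, 126.5]
tcp_rot: [3.142, 0.001, 3.063]
ft_force: [1.2, -0.0, -0.5]
opening: 0.263
grip_force: 0.0
```

Emit:
jog_arm:
  targets:
    - {"slide": [-8,3,-20],"turn": [0,0,0],"claw": 50}
    - {"slide": [0,0,0],"turn": [0,0,0],"claw": 50}
    - {"slide": [0,0,0],"turn": [0,0,0],"claw": 50}

```text
t: 10.5
eef_pos: [500.6, 48.1, 106.7]
tcp_rot: [3.142, 0.001, 3.063]
ft_force: [-0.7, 0.4, -0.6]
opening: 0.492
grip_force: 0.0
```

Run:
```python
from fit import *
s=state();c=read_camera("wrist");im=c["frame"].copy();print(s["eef_pos"],s["opening"])
for m in ([-65,100,51],[-65,0,51],[-5,100,61.5],[-5,0,67.5]):
    uv=proj(c,F([557.3,-55,-.076],m));print(uv.round(1))
e=s["eef_pos"];print(proj(c,e),proj(c,e-[0,0,e[2]-51]))
cv2.imwrite("pics/g.png",cv2.resize(im,None,fx=1.5,fy=1.5,interpolation=cv2.INTER_CUBIC))
```

```text
[500.64597477  48.09848696 106.70165116] 0.4915644900173172
[256.2 202.9]
[140.1 202.9]
[256.3 270.9]
[141.7 274. ]
[254.18498886 232.17917695] [254.45817631 203.6372443 ]
```

View pics/g.png

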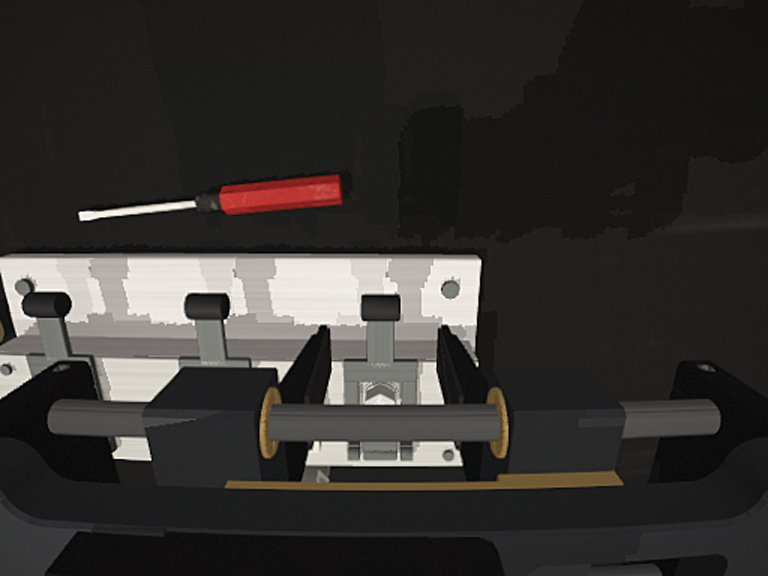

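The left roller is at (381,307) in the 1.5x picture, less than 1 mm from the TCP axis. The driver is well clear, so I'm descending to grasp.

Emit:
jog_arm:
  targets:
    - {"slide": [1,0,-30],"turn": [0,0,0],"claw": 50}
    - {"slide": [0,0,-25],"turn": [0,0,0],"claw": 50}
    - {"slide": [0,0,-15],"turn": [0,0,0],"claw": 50}
    - {"slide": [0,0,0],"turn": [0,0,0],"claw": 50}

```text
t: 11.05
eef_pos: [501.0, 48.2, 35.9]
tcp_rot: [3.142, -0.001, 3.063]
ft_force: [0.4, 0.2, 0.0]
opening: 0.499
grip_force: 0.0
```

Emit:
jog_arm:
  targets:
    - {"slide": [0,0,0],"turn": [0,0,0],"claw": 15}
    - {"slide": [0,0,0],"turn": [0,0,0],"claw": 10}
    - {"slide": [0,0,0],"turn": [0,0,0],"claw": 0}
    - {"slide": [0,0,0],"turn": [0,0,0],"claw": 0}

```text
t: 11.55
eef_pos: [501.1, 46.8, 36.8]
tcp_rot: [-3.14, 0.0, 3.065]
ft_force: [-2.7, -22.4, 3.0]
opening: 0.231
grip_force: 30.0
```

Roller gripped (22 mm between the pads). Relieving the side load, then lifting along the hinge arc.

Emit:
jog_arm:
  targets:
    - {"slide": [0,-1.5,0],"turn": [0,0,0],"claw": 0}
    - {"slide": [0.5,0,10],"turn": [0,0,0],"claw": 0}
    - {"slide": [1.5,-0.1,10],"turn": [0,0,0],"claw": 0}
    - {"slide": [2.5,-0.2,9.7],"turn": [0,0,0],"claw": 0}
    - {"slide": [0,0,0],"turn": [0,0,0],"claw": 0}

```text
t: 12.18
eef_pos: [505.9, 46.0, 66.9]
tcp_rot: [-3.141, 0.001, 3.064]
ft_force: [-0.1, -10.6, -1.7]
opening: 0.227
grip_force: 30.0
```

Emit:
jog_arm:
  targets:
    - {"slide": [3.4,-0.8,9.3],"turn": [0,0,0],"claw": 0}
    - {"slide": [4.3,-0.3,9],"turn": [0,0,0],"claw": 0}
    - {"slide": [5.3,-0.4,8.6],"turn": [0,0,0],"claw": 0}
    - {"slide": [6,-0.5,7.9],"turn": [0,0,0],"claw": 0}
    - {"slide": [0,0,0],"turn": [0,0,0],"claw": 0}

```text
t: 12.8
eef_pos: [524.7, 44.4, 101.5]
tcp_rot: [-3.141, 0.0, 3.064]
ft_force: [-0.2, -6.8, -2.5]
opening: 0.23
grip_force: 30.0
```

Emit:
jog_arm:
  targets:
    - {"slide": [6.8,-0.5,7.3],"turn": [0,0,0],"claw": 0}
    - {"slide": [7.5,-0.6,6.6],"turn": [0,0,0],"claw": 0}
    - {"slide": [4,-0.3,3],"turn": [0,0,0],"claw": 0}
    - {"slide": [0,0,0],"turn": [0,0,0],"claw": 0}
    - {"slide": [0,0,0],"turn": [0,0,0],"claw": 0}

```text
t: 13.42
eef_pos: [542.4, 42.9, 117.9]
tcp_rot: [-3.141, -0.001, 3.064]
ft_force: [-1.5, -7.5, -2.1]
opening: 0.233
grip_force: 30.0
```

Emit:
jog_arm:
  targets:
    - {"slide": [0,0,0],"turn": [0,0,0],"claw": 0}
    - {"slide": [0,0,0],"turn": [0,0,0],"claw": 0}
    - {"slide": [0,0,0],"turn": [0,0,0],"claw": 0}

```text
t: 13.8
eef_pos: [542.4, 42.9, 117.9]
tcp_rot: [-3.141, -0.001, 3.064]
ft_force: [-1.6, -7.6, -2.9]
opening: 0.23
grip_force: 30.0
```

Run:
```python
from h import *
c=read_camera("side");im=c["frame"][130:330,180:400]
w=read_camera("wrist")["frame"]
a=cv2.resize(im,None,fx=1.75,fy=1.75,interpolation=cv2.INTER_CUBIC)
cv2.imwrite("pics/i.png",np.hstack([a,cv2.resize(w,(400,a.shape[0]))]))
s=state();print(s["t"],s["eef_pos"],s["opening"],s["ft_force"])
```

```text
13.9 [542.34876094  42.90459154 117.9244791 ] 0.2247266745548537 [-1.47455559 -7.35296366 -2.21601493]
```

View pics/i.png

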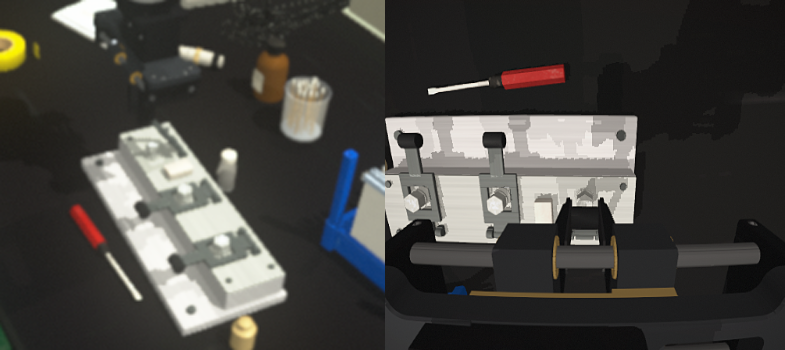

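The left cap is held between the fingers at about 0.95 rad (the TCP rose 81 mm). The middle and right caps are shut, and the bystanders look untouched. Handing in.

```bash
python3 -c "
from cell import *
print(job_done())"
```

```text
the job is handed in; nothing more can be done
None
```

The left bolt is the loose one (it sank about 6 mm when tapped; the middle and right held firm), and I handed in the job with its cap gripped open at about 0.95 rad (54 degrees) and the other two caps shut, though `job_done()` returned no verdict.

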